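# Clamp a glued tape case in the ratchet jig and keep the squeeze

## Task

The grey tape case on the gluing jig has to be held while its glue sets: press the jig's pedal down to its stop, which lifts the catch off the clamp rod, then pump the upright trigger towards its handle, letting it spring back between strokes, until the clamp's sprung pad has pushed the case up against the fixed jaw and is itself pressed in about half-way. Finish while still holding the trigger squeezed, with the pad pressed in about half-way. Never press the pad nearly fully in, as that crushes the case; move the clamp only with the trigger, do not push its jaw, pad or rod or the case by hand, and leave everything else on the desk and jig where it is.

Things in the scene. Friction and masses are not known exactly. Their poses are not given: they have to be found in the camera images.
- jig: gluing jig, fixed to the desk: plywood board (x -140 to 80, y -205 to 235 mm, top 18 mm up) with a hand clamp on it. Origin on the desk under the clamp rod; x level, across the rod, away from the robot; y along the rod, the way the jaw closes; z up. In its frame: rod at x 0, z 60 mm; clamp head (two grey plates 125 mm high) y -178 to -102; catch guide, 118 mm high, at y -58, x -37 to 16 mm
- pedal (a joint): pedal angle in rad: 0 up, 0.35 at its lower stop. Spring return: about 5 N at the start, 9 N at the stop. Pressed to the stop it lifts the catch, which then stays up by itself, and the pedal may be let go. Until then the catch blocks the rod
- pedal_press (a point): point to press, on top of the ribbed dark steel pedal plate (75 x 48 x 6 mm) that sticks out from the rod's catch towards the robot. Its hinge lies along the jig's y, 58 mm from this point towards the rod (jig x -50, z 58 mm); at rest the outer end is tilted up 0.22 rad, at the stop down 0.13 rad, where this point has sunk 20 mm
- trigger (a joint): trigger angle in rad: 0 at rest (leaning 0.2 rad away from the handle), 0.42 squeezed to its stop; springs back. A squeeze drives the rod by a ratchet at 42 mm per rad once engaged (the first 0 to 6 mm may be idle); a full stroke gives 16 mm the first time, then about 12 mm. On the return stroke the rod stays put while the pad is free, but slides back while the pad is pressed in
- trigger_push (a point): centre of the front face (away from the handle) of the upright black trigger blade, 65 mm above its pivot, about 175 mm up: push in the jig's -y direction, 27 mm for a full stroke, 5 to 7 N, and up to 7 N more when clamping. Blade 24 mm wide (jig x), 12 mm thick, top 23 mm above this point; pivot axis along jig x at jig y -130, z 110 mm
- rod (a joint): travel in m of the toothed steel rod with the steel jaw plate (70 x 12 x 80 mm) and the pad on its front end: 0 at the start, growing as the jaw closes, at most 0.085
- pad (a joint): how far in m the sprung pad is pressed in towards the jaw plate: 0 free, 0.012 fully in (the gap between plates shrinks from 14 to 2 mm); about 0.9 N per mm. It is to end at about 0.006; over 0.0105 crushes the case
- pad_face (a point): centre of the front face of the black rubber-faced pad plate (60 x 10 x 60 mm), 60 mm above the desk, facing the case
- case: the grey tape case standing loose on the jig's board between pad and fixed jaw: 110 mm (jig x) by 60 mm (jig y, the clamped direction) by 85 mm high, about 0.3 kg; origin at the centre of its underside, 18 mm above the desk
- case_center (a point): centre of the grey tape case
- stop: the fixed jaw: fixed at the start, a dark steel block 90 mm wide, 22 mm thick and 90 mm high at the far end of the rod's line (origin at the foot of its face). Its distance from the pad changes between starts: 95 to 120 mm from the free pad's face, so 35 to 60 mm of rod travel clamp the case, then about 6 mm more
- glue_jar: small glue jar, 34 mm across and 55 mm high, on the jig's board beyond the rod: leave alone
- offcut: small plywood offcut 50 x 30 x 9 mm lying on the jig's board on the robot's side: leave alone
- handle (a point): middle of the fixed upright black handle behind the trigger (33 mm in jig x, 14 mm in jig y, top 195 mm up, as high as the trigger). Handle and trigger together measure 57 mm in jig y at rest
There are look-alikes about, which are no part of the job. What is shaped like the case but pink or purple is not meant.

How it is judged (in metres and radians):
On the way, in this order (a step that is already met when the one before it is completed fails the run):
1. the pedal is pressed down to its stop (value of joint pedal above 0.325 rad), for 0.1 s.
2. the trigger is squeezed and drives the rod forward (value of joint rod above 0.02 m and contact force between any of the fingers, the arm and trigger_c0 above 1 N), for 0.05 s.
At the end, for the whole second after the job is handed in: The pad is pressed in between 3 and 9 mm (of 12) and presses on the upright, still case with over 2 N, the case presses on the fixed jaw with over 1.5 N, and the robot (fingers or gripper) is still pressing the trigger (over 1.5 N, trigger off its rest by more than 0.05 rad) (value of joint pad between 0.003 and 0.009 m and contact force between pad_c0 and case above 2 N and contact force between case and stop above 1.5 N and contact force between any of the fingers, the arm and trigger_c0 above 1.5 N and value of joint trigger above 0.05 rad and angle between case's own z axis and vertical below 0.1 rad and linear speed of case below 0.02 m/s); the arm keeps its last pose, push and grip.
It fails at once if the pad was pressed in over 10.5 mm: the case is crushed (value of joint pad above 0.0105 m).
It fails at once if the robot pushed the rod, the jaw, the pad or the case itself (contact force between any of the arm, the fingers and rod_c0 above 2 N or contact force between any of the arm, the fingers and rod_c1 above 2 N or contact force between any of the arm, the fingers and pad_c0 above 2 N or contact force between any of the arm, the fingers and case above 2 N).
It fails at once if a bystander was moved (distance of any of glue_jar, offcut, mug, tapes_a, tapes_b, tapes_c, tape_roll, pen_cup from where it was at the start of the episode above 0.02 m).
It also fails if it takes over 64 s, if anything falls off the work surface, if the arm or the gripper's body presses on something with over 40 N, if the wrist force passes 120 N, or if a joint passes its speed limit or range.

## Robot

A 6-joint arm with a two-finger parallel gripper is mounted at the origin on the work surface. World frame = base frame: x ahead of the robot, y to its left, z up, the work surface at z = 0. Lengths are in m, angles in degrees, forces in N, time in s.
With the tool pointing down it reaches from about 0.375 to 0.9 m from the base axis. Payload 3.1 kg.
Tool frame: the origin (TCP) lies between the finger pads; the fingertips stand 8 mm ahead of it and the grasp point (between the pads) lies 11 mm behind it (manip.tip_reach is the distance from the TCP to the fingertips, in m); z points along the fingers, y is the direction in which the jaws open and shut (so a half turn about z gives the same grasp; the last joint's range is limited). The gripper opens to 85 mm and grips with 20 to 120 N. Pads are 22 mm wide; open, the fingers measure 114 mm over their backs; the gripper's body (76 mm by 85 mm) begins 54 mm behind the grasp point. The pads swing forward as they close: fully open they stand 13 mm farther back than shut.
Start: joints at [62.538, 30.224, 82.088, -0, 67.689, -10.227], TCP at [0.185, 0.597, 0.239] pointing down, gripper open.
Joint ranges: [-176.69, 176.69], [-43.24, 126.21], [12.49, 139.97], [-82, 262], [0, 151.66], [-163.58, 163.58]. Speed limits (degrees/s): [159.86, 159.86, 180, 180, 180, 180].

## Interface

Orientations are given as [roll, pitch, yaw] about the fixed x, y, z axes, in that order (R = Rz(yaw) Ry(pitch) Rx(roll)).
In Python, from cell import manip gives the robot as it stands.
- The arm moves only by the tool drive_tool, never from a script. Its argument "motion" is a list of rows, each a list of 3 entries, a list of its own where there are three numbers: the shift along the world's x, y, z in m, then the turn, a rotation vector about the world's x, y, z in degrees, then the opening, from 0 (shut) to 1 (fully open). A call has 1 to 12 rows; each row is the pose to reach, as a shift and turn from the pose commanded when the call began; what a row does not reach only later rows make up. A row lasts 1/10 s, in which the tool goes at most 50 mm and 8.59 degrees, less where a joint would pass 70% of its speed; a pose out of reach is approached as far as the arm can. A call with a gripper value outside its range is refused whole. The fingers move at their own pace and stop on an object; "newtons" is the grip in N (left out, the last holds). Time passes only in rows, so rows that repeat a pose let the fingers close. It gives the time, the measured TCP pose, the force and the opening at its end, in the units of the state.
- manip.get_state(): the state, without advancing time (a new reading comes with each control period).
- manip.read_camera(name): name is "side" or "top"; returns a dict with "image" (480x640x3 uint8, blue, green, red), "fov_y" (degrees; the focal length in pixels is half the picture's height over the tangent of half this angle, whatever the lens; pixels are square), "cx", "cy" (the principal point, pixels), "rvec" (rotation vector, rad) and "tvec" (3), from world to camera coordinates, as OpenCV has them. Camera axes: x right, y down, z forward; pixel columns grow to the right and rows downward; lengths in m; the calibration is good to about 2 mm. A picture is of the moment at which its call begins. There is no depth.
- manip.finish_job(): hands the job in, once; it reports no verdict.
The state is a dict: "clock": time; "joint_positions": joint angles; "qd": joint speeds; "joint_efforts": joint torques, N m; "tcp_pos": TCP position; "ee_rot": TCP orientation; "contact_force": force on the tool from outside, world axes, zero at the start; "wrist_torque": the same for the moment, N m; "width": finger opening in m.
Only numpy, scipy, OpenCV 4.12 (cv2) and the standard library are available. Lean on these libraries where they do the work, as an engineer would, in place of code of your own. Each camera call takes 0.05 s, during which the arm holds its last target.

## Working session

There is one attempt and no reset: what is moved stays moved. The work goes in short steps, Python scripts to look and compute and a tool call to move; the robot and the scene stay as the last step left them, time stands still between calls to the robot, and variables do not carry over. Pictures are saved under pics/ and viewed, and the job is handed in when it is done.

Besides the shell and the picture viewer there is one more tool, called after ">>>" by a JSON object that holds its "method" and its "body". drive_tool: Moves the arm, as the interface text tells. Its arguments: {"type":"object","properties":{"motion":{"type":"array","items":{"type":"array"}},"newtons":{"type":"number"}},"required":["motion"]}

```bash
mkdir -p pics; ls
cat > h.py <<'E'
import numpy as np,cv2
from cell import manip
def cam(n,fn=None):
    c=manip.read_camera(n)
    if fn: cv2.imwrite('pics/'+fn,c['image'])
    f=240/np.tan(np.radians(c['fov_y'])/2)
    K=np.array([[f,0,c['cx']],[0,f,c['cy']],[0,0,1]]);R=cv2.Rodrigues(np.array(c['rvec'],float))[0];t=np.array(c['tvec'],float).ravel()
    return c['image'],K,R,t
def ray(K,R,t,u,v):
    return -R.T@t, R.T@np.linalg.inv(K)@np.array([u,v,1.])
def onz(C,u,v,z):
    o,d=ray(*C[1:],u,v);return o+d*(z-o[2])/d[2]
def proj(C,p):
    q=C[1]@(C[2]@np.array(p)+C[3]);return q[:2]/q[2]
def tri(C1,p1,C2,p2):
    o1,d1=ray(*C1[1:],*p1);o2,d2=ray(*C2[1:],*p2)
    s=np.linalg.lstsq(np.c_[d1,-d2],o2-o1,rcond=None)[0]
    a=o1+s[0]*d1;b=o2+s[1]*d2
    return (a+b)/2,np.linalg.norm(a-b)
E
python3 - <<'E'
from h import *
for n in('side','top'):
    C=cam(n,n+'0.png');print(n,C[1][0,0],C[1][:2,2],-C[2].T@C[3],C[2][2])
print(manip.get_state(),manip.tip_reach)
E
```

```text
pics
side 500.9310329657069 [333.19577179 237.23407446] [ 0.24511216 -0.52390861  0.50517548] [ 0.36646284  0.78331987 -0.50211052]
top 511.7131445336469 [322.7184936 235.6295552] [0.46206247 0.09184971 0.85411991] [ 0.09961287 -0.02946501 -0.99458991]
{'clock': 0.1, 'joint_positions': array([ 6.25351369e+01,  3.02746616e+01,  8.21513692e+01, -1.13622333e-03,
        6.76894179e+01, -1.02258776e+01]), 'qd': array([ 0.02003681, -0.09619696, -0.16059445, -0.064751  , -0.06350388,
        0.07351872]), 'joint_efforts': array([-3.43951097e-04, -4.43306565e+01, -1.78586233e+01, -2.20489783e-04,
        3.92514310e-03, -2.53557815e-06]), 'tcp_pos': array([0.18488136, 0.59634882, 0.2384076 ]), 'ee_rot': array([-1.79886199e+02, -1.94618926e-02,  1.62761428e+02]), 'contact_force': array([ 0.36073469,  0.50723984, -1.28689399]), 'wrist_torque': array([-0.00033319, -0.00401244,  0.00176747]), 'width': 0.08543654288780156} 0.008
```

View pics/side0.png

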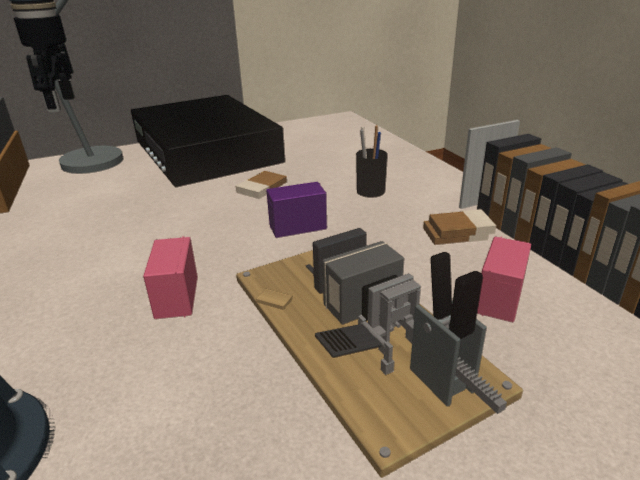

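View pics/top0.png

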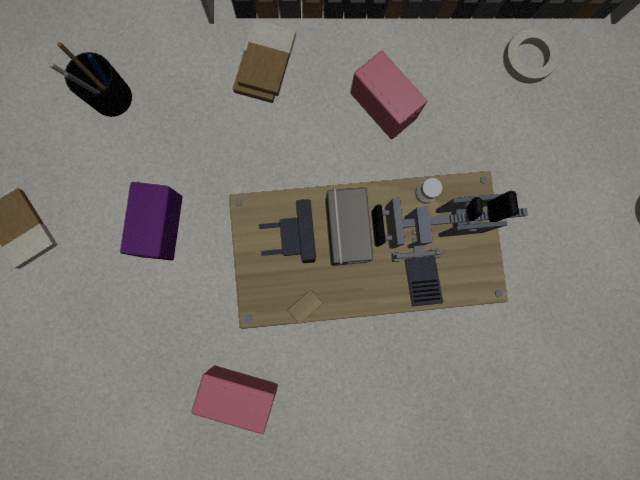

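```bash
cat >> h.py <<'E'
def jigfit(C):
    hsv=cv2.cvtColor(C[0],cv2.COLOR_BGR2HSV)
    m=cv2.inRange(hsv,(12,70,50),(28,255,255))
    m=cv2.morphologyEx(m,cv2.MORPH_OPEN,np.ones((5,5)))
    n,l,s,_=cv2.connectedComponentsWithStats(m);k=1+np.argmax(s[1:,4])
    m=(l==k).astype(np.uint8)*255
    h=cv2.convexHull(max(cv2.findContours(m,0,2)[0],key=cv2.contourArea))
    a=cv2.approxPolyDP(h,8,True)[:,0]
    return a
E
python3 - <<'E'
from h import *
T=cam('top');S=cam('side')
print(jigfit(T),jigfit(S))
px=[(230,194),(492,172),(506,301),(240,327)]
J=np.array([[80,235],[80,-205],[-140,-205],[-140,235]])/1000
W=np.array([onz(T,*p,.018)[:2] for p in px])
print(W, [np.linalg.norm(W[i]-W[(i+1)%4]) for i in range(4)])
jc=J.mean(0);wc=W.mean(0);H=(J-jc).T@(W-wc);U,_,V=np.linalg.svd(H);R=V.T@U.T
o=wc-R@jc;print('R',R,'yaw',np.degrees(np.arctan2(R[1,0],R[0,0])),'o',o,'res',(J@R.T+o-W)*1000)
for nm,j in dict(ped=(-.108,-.058,.071),trig=(0,-.111,.175),trigtop=(0,-.107,.198),handle=(0,-.155,.195),rodend=(0,-.2,.06),c1=(80,-.205,.018),c2=(-.14,-.205,.018),c3=(-.14,.235,.018)).items():
    j=np.array(j,float); 
    if j[0]>1:j[0]/=1000
    w=np.r_[R@j[:2]+o,j[2]]; print(nm,w.round(4),proj(T,w).round(),proj(S,w).round())
E
```

```text
[[420 306]
 [240 327]
 [231 205]
 [239 194]
 [326 187]
 [405 263]] [[237 273]
 [312 251]
 [492 414]
 [380 476]]
[[ 0.61646512  0.21894579]
 [ 0.64999792 -0.21885663]
 [ 0.43478271 -0.23180102]
 [ 0.39977694  0.20210502]] [np.float64(0.43908473166925177), np.float64(0.21560413720133678), np.float64(0.4353158179641934), np.float64(0.21734161905520294)]
R [[ 0.99707094 -0.07648231]
 [ 0.07648231  0.99707094]] yaw 4.38639723271144 o [ 0.55631503 -0.02006331] res [[ 1.64224348  1.42116429]
 [ 1.76166711  0.51236503]
 [-2.37872937 -3.3693475 ]
 [-1.02518123  1.43581819]]
ped [ 0.4531 -0.0862  0.071 ] [425. 291.] [337. 341.]
trig [ 0.5648 -0.1307  0.175 ] [472. 208.] [438. 268.]
trigtop [ 0.5645 -0.1267  0.198 ] [475. 206.] [437. 250.]
handle [ 0.5682 -0.1746  0.195 ] [510. 203.] [466. 272.]
rodend [ 0.5716 -0.2195  0.06  ] [504. 215.] [479. 387.]
c1 [ 0.6518 -0.2183  0.018 ] [492. 171.] [525. 389.]
c2 [ 0.4324 -0.2352  0.018 ] [508. 302.] [381. 469.]
c3 [0.3988 0.2035 0.018 ] [239. 328.] [236. 272.]
```

Run:
```python
import cv2
a=cv2.imread('pics/top0.png')[160:330,370:540];cv2.imwrite('pics/t1.png',cv2.resize(a,None,fx=3.5,fy=3.5,interpolation=2))
a=cv2.imread('pics/side0.png')[230:420,300:530];cv2.imwrite('pics/s1.png',cv2.resize(a,None,fx=3,fy=3,interpolation=2))
```

```text
(no output)
```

View pics/t1.png

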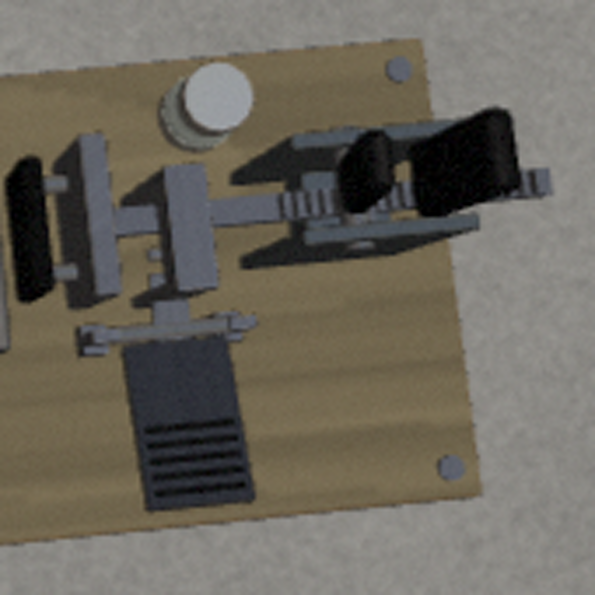

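View pics/s1.png

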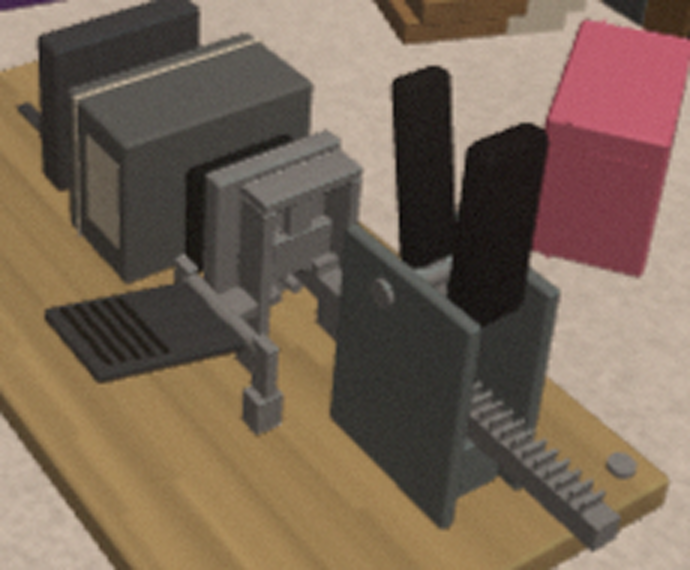

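```bash
cat >> h.py <<'E'
YAW=np.radians(4.386);RJ=np.array([[np.cos(YAW),-np.sin(YAW)],[np.sin(YAW),np.cos(YAW)]]);OJ=np.array([.5563,-.0201])
def w2j(p): return np.r_[RJ.T@(np.array(p)[:2]-OJ),p[2]]
def j2w(p): return np.r_[RJ@np.array(p[:2])+OJ,p[2]]
E
python3 - <<'E'
import cv2
a=cv2.imread('pics/top0.png')[180:280,250:460];cv2.imwrite('pics/t2.png',cv2.resize(a,None,fx=3.8,fy=3.8,interpolation=2))
E
```

```text
(no output)
```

View pics/t2.png

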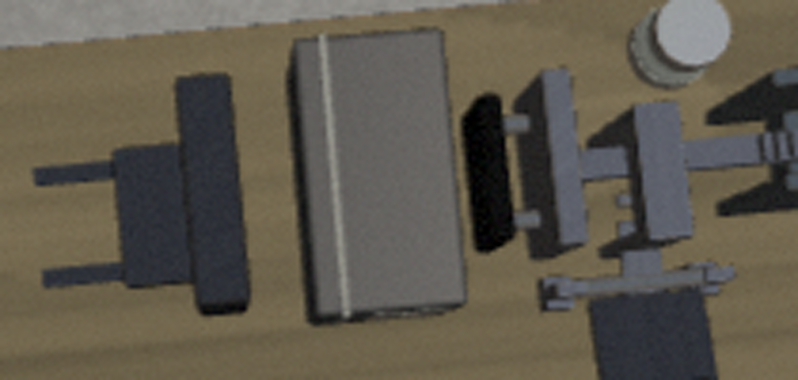

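Run:
```python
from h import *
T=cam('top')
for nm,pts,z in (('stop',[(231,80),(247,300)],.108),('caseL',[(300,45),(320,318)],.103),('caseR',[(443,35),(464,300)],.103),('padL',[(470,110),(484,245)],.09),('padR',[(500,100),(514,240)],.09),('jawR',[(566,75),(583,240)],.1),('jawL',[(545,75),(560,240)],.1)):
    print(nm,[(w2j(onz(T,250+(u+.5)/3.8-.5,180+(v+.5)/3.8-.5,z))*1000).round(1) for u,v in pts])
st=manip.get_state();print(st['tcp_pos'],w2j(st['tcp_pos']))
```

```text
stop [array([ 40.6, 104.5, 108. ]), array([-45.1, 105.9, 108. ])]
caseL [array([ 53. ,  76.2, 103. ]), array([-54.2,  78.3, 103. ])]
caseR [array([ 52.1,  19.8, 103. ]), array([-52.3,  22. , 103. ])]
padL [array([23.4, 10.4, 90. ]), array([-30.7,  10.2,  90. ])]
padR [array([26.4, -2. , 90. ]), array([-29.8,  -1.8,  90. ])]
jawR [array([ 32.6, -27.5, 100. ]), array([-32.9, -27.2, 100. ])]
jawL [array([ 33.3, -19.2, 100. ]), array([-32.1, -18.2, 100. ])]
[0.18498893 0.59664455 0.23883022] [-0.32305789  0.64333456  0.23883022]
```

>>> {"method": "drive_tool", "body": {"motion": [[[0.267,-0.682,0],[0,0,-68.3],0],[[0.267,-0.682,0],[0,0,-68.3],0],[[0.267,-0.682,0],[0,0,-68.3],0],[[0.267,-0.682,0],[0,0,-68.3],0],[[0.267,-0.682,0],[0,0,-68.3],0],[[0.267,-0.682,0],[0,0,-68.3],0],[[0.267,-0.682,0],[0,0,-68.3],0],[[0.267,-0.682,0],[0,0,-68.3],0],[[0.267,-0.682,0],[0,0,-68.3],0],[[0.267,-0.682,0],[0,0,-68.3],0],[[0.267,-0.682,0],[0,0,-68.3],0],[[0.267,-0.682,0],[0,0,-68.3],0]], "newtons": 60}}

```text
clock: 1.45
tcp_pos: [0.4044, 0.0362, 0.2396]
ee_rot: [179.9, 0.0, 94.4]
contact_force: [1.9, -0.3, 0.1]
width: -0.0004
```

>>> {"method": "drive_tool", "body": {"motion": [[[0.048,-0.122,0],[0,0,0],0],[[0.048,-0.122,0],[0,0,0],0],[[0.048,-0.122,0],[0,0,0],0],[[0.048,-0.122,-0.05],[0,0,0],0],[[0.048,-0.122,-0.1],[0,0,0],0],[[0.048,-0.122,-0.1],[0,0,0],0]]}}

```text
clock: 2.05
tcp_pos: [0.4474, -0.0824, 0.1334]
ee_rot: [-179.2, -0.5, 94.4]
contact_force: [-0.5, 1.0, -0.3]
width: -0.0002
```

Run:
```python
from h import *
S=cam('side','s2.png');T=cam('top','t3.png')
st=manip.get_state();p=st['tcp_pos'];print(p,w2j(p),st['contact_force'],proj(S,p-[0,0,.008]),proj(T,p-[0,0,.008]))
```

```text
[ 0.45145233 -0.0835665   0.13905046] [-0.10939425 -0.05526236  0.13905046] [ 0.17543751 -0.41265817  0.32692002] [334.48674053 302.57503615] [432.44411596 292.85268833]
```

View pics/s2.png

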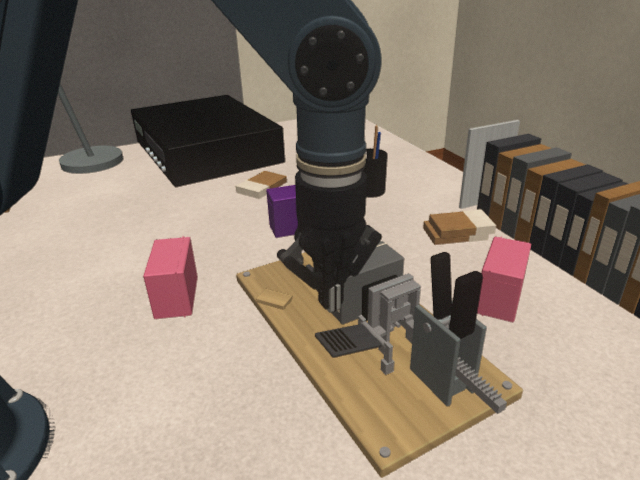

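>>> {"method": "drive_tool", "body": {"motion": [[[0,-0.002,-0.04],[0,0,0],0],[[0,-0.002,-0.055],[0,0,0],0],[[0,-0.002,-0.062],[0,0,0],0],[[0,-0.002,-0.068],[0,0,0],0],[[0,-0.002,-0.073],[0,0,0],0],[[0,-0.002,-0.075],[0,0,0],0],[[0,-0.002,-0.075],[0,0,0],0]]}}

```text
clock: 2.85
tcp_pos: [0.4524, -0.086, 0.0674]
ee_rot: [179.9, 0.1, 94.5]
contact_force: [-3.9, -1.1, 6.7]
width: 0.0003
```

Run:
```python
from h import *
S=cam('side','s3.png')
st=manip.get_state();p=st['tcp_pos'];print(p,w2j(p),st['contact_force'])
cv2.imwrite('pics/s3c.png',cv2.resize(S[0][230:420,300:530],None,fx=3,fy=3))
```

```text
[ 0.45239423 -0.08605082  0.06750976] [-0.1086451  -0.05781145  0.06750976] [-3.22727658 -1.19652814  6.75408434]
```

View pics/s3c.png

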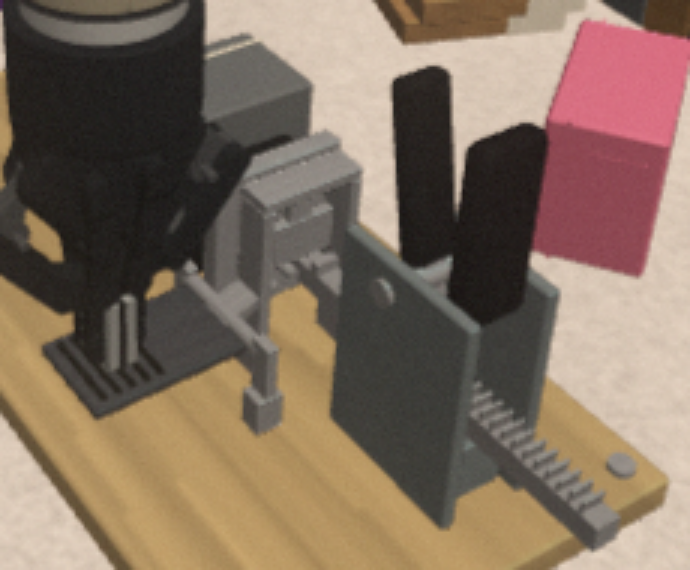

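>>> {"method": "drive_tool", "body": {"motion": [[[0,0,-0.004],[0,0,0],0],[[0,0,-0.007],[0,0,0],0],[[0,0,-0.009],[0,0,0],0],[[0,0,-0.011],[0,0,0],0],[[0,0,-0.013],[0,0,0],0],[[0,0,-0.013],[0,0,0],0]]}}

```text
clock: 3.5
tcp_pos: [0.4529, -0.0861, 0.0603]
ee_rot: [179.6, 0.3, 94.6]
contact_force: [-12.3, 1.4, 65.2]
width: -0.0001
```

>>> {"method": "drive_tool", "body": {"motion": [[[0,0,0.004],[0,0,0],0],[[0,0,0.004],[0,0,0],0]]}}

```text
clock: 3.7
tcp_pos: [0.4527, -0.0861, 0.0612]
ee_rot: [179.7, 0.2, 94.6]
contact_force: [-7.7, 0.7, 31.1]
width: -0.0001
```

Run:
```python
from h import *
S=cam('side','s4.png')
st=manip.get_state();p=st['tcp_pos'];print(p,w2j(p),st['contact_force'])
cv2.imwrite('pics/s4c.png',cv2.resize(S[0][230:420,300:530],None,fx=3,fy=3))
```

```text
[ 0.45272714 -0.08608621  0.06117149] [-0.10831587 -0.0578722   0.06117149] [-6.65234772  1.36757116 31.70098873]
```

View pics/s4c.png

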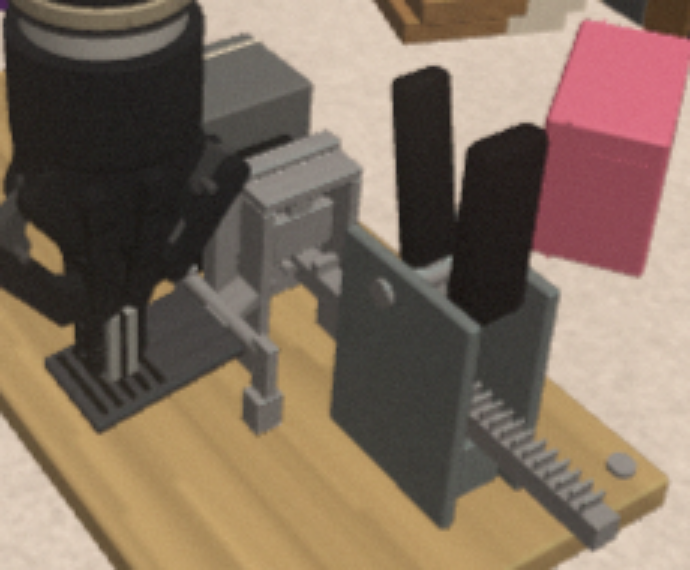

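>>> {"method": "drive_tool", "body": {"motion": [[[0,0,0.04],[0,0,0],0],[[0,0,0.09],[0,0,0],0],[[0,0,0.14],[0,0,0],0],[[0,0,0.18],[0,0,0],0],[[0.04,-0.01,0.18],[0,0,0],0],[[0.08,-0.016,0.18],[0,0,0],0],[[0.11,-0.017,0.18],[0,0,0],0],[[0.11,-0.017,0.18],[0,0,0],0]]}}

```text
clock: 4.55
tcp_pos: [0.5669, -0.1036, 0.2397]
ee_rot: [179.4, 0.3, 94.5]
contact_force: [-0.1, -0.3, 0.3]
width: 0.0001
```

```bash
cat > look.py <<'E'
from h import *
import sys
k=sys.argv[1]
S=cam('side');T=cam('top')
st=manip.get_state();p=st['tcp_pos'];print(st['clock'],p.round(4),w2j(p).round(4),st['contact_force'].round(1))
s=cv2.resize(S[0][215:425,290:530],None,fx=2.8,fy=2.8,interpolation=2)
t=cv2.resize(T[0][170:280,250:530],None,fx=2.8,fy=2.8,interpolation=2)
cv2.imwrite('pics/ls%s.png'%k,s);cv2.imwrite('pics/lt%s.png'%k,t)
E
python3 look.py 1
```

```text
4.65 [ 0.5622 -0.1024  0.2378] [-0.0005 -0.0825  0.2378] [-0.7  0.6 -0.2]
```

View pics/ls1.png

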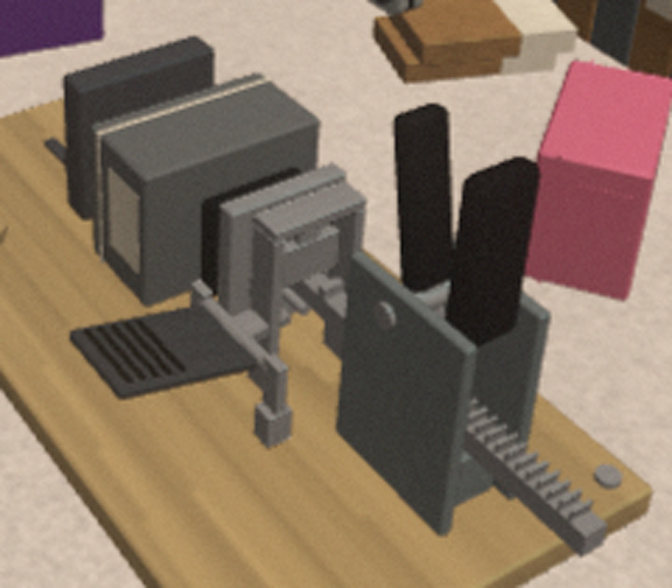

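View pics/lt1.png

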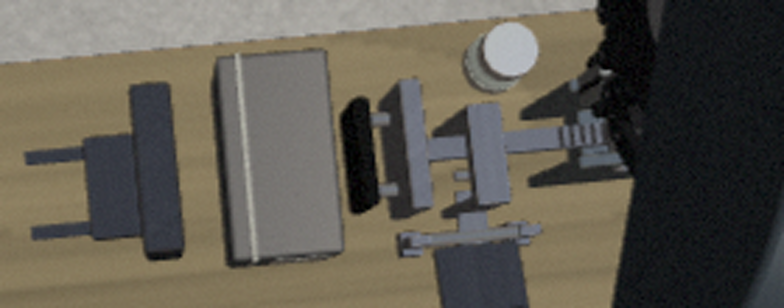

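>>> {"method": "drive_tool", "body": {"motion": [[[0,0,-0.03],[0,0,0],0],[[0,0,-0.06],[0,0,0],0],[[0,0,-0.06],[0,0,0],0],[[0.001,-0.013,-0.06],[0,0,0],0],[[0.002,-0.02,-0.06],[0,0,0],0],[[0.002,-0.025,-0.06],[0,0,0],0],[[0.002,-0.025,-0.06],[0,0,0],0]]}}

```text
clock: 5.35
tcp_pos: [0.5641, -0.1281, 0.1775]
ee_rot: [179.9, -0.0, 94.4]
contact_force: [-1.4, 4.3, 2.5]
width: -0.0
```

```bash
python3 look.py 2
```

```text
5.45 [ 0.5642 -0.1279  0.1769] [-0.0003 -0.1081  0.1769] [-1.3  4.3  3. ]
```

View pics/ls2.png

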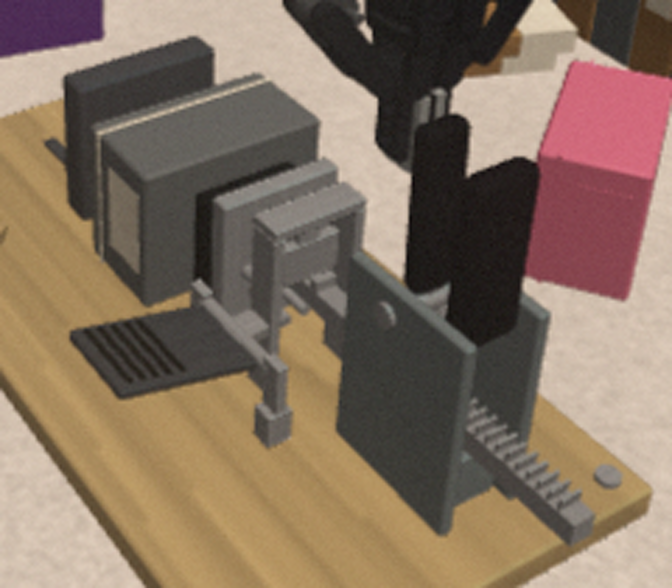

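>>> {"method": "drive_tool", "body": {"motion": [[[0,-0.005,0],[0,0,0],0],[[0.001,-0.01,0],[0,0,0],0],[[0.001,-0.014,0],[0,0,0],0],[[0.001,-0.016,0],[0,0,0],0],[[0.001,-0.016,0],[0,0,0],0]]}}

```text
clock: 5.95
tcp_pos: [0.5655, -0.1424, 0.1764]
ee_rot: [179.9, -0.1, 94.4]
contact_force: [0.2, 8.3, 5.3]
width: 0.0001
```

```bash
python3 look.py 3
```

```text
6.05 [ 0.5655 -0.1423  0.1764] [-0.0002 -0.1226  0.1764] [-0.7  7.5  5.1]
```

View pics/ls3.png

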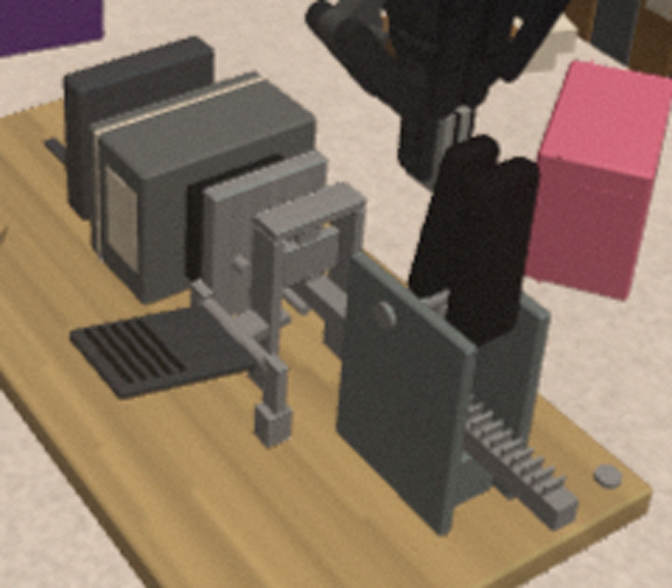

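View pics/lt3.png

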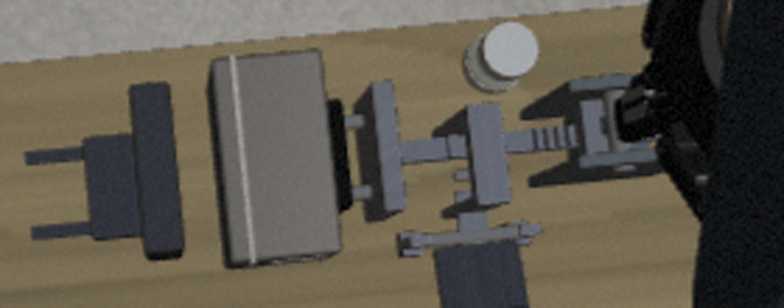

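>>> {"method": "drive_tool", "body": {"motion": [[[0,0.012,0],[0,0,0],0],[[-0.001,0.024,0],[0,0,0],0],[[-0.002,0.032,0],[0,0,0],0],[[-0.002,0.032,0],[0,0,0],0]]}}

```text
clock: 6.45
tcp_pos: [0.5632, -0.1112, 0.1754]
ee_rot: [180.0, 0.1, 94.6]
contact_force: [-0.0, -0.1, 0.3]
width: -0.0001
```

```bash
cat >> look.py <<'E'
def prof(x,z,y0=-60,y1=115):
    ys=np.arange(y0,y1,.5)
    acc=0
    for dx in np.arange(-6,6.1,1):
        q=np.array([proj(T,j2w([(x+dx)/1000,y/1000,z])) for y in ys],np.float32)
        acc=acc+cv2.remap(cv2.cvtColor(T[0],cv2.COLOR_BGR2GRAY).astype(np.float32),q[None,:,0],q[None,:,1],cv2.INTER_LINEAR)[0]
    acc/=13
    g=np.gradient(acc,ys)
    pk=[(round(float(ys[i]),1),round(float(g[i]),1)) for i in range(3,len(g)-3) if abs(g[i])>2.5 and abs(g[i])==max(abs(g[i-3:i+4]))]
    return pk
print('jaw z.1',[p for p in prof(-25,.1)if p[0]<40]);print('pad z.09',[p for p in prof(-15,.09,-20,60)]);print('case .103',prof(0,.103,-10,115))
print('case -30',prof(-30,.103,-10,115));print('stop .108',prof(0,.108,60,115))
E
python3 look.py 4
```

```text
6.55 [ 0.5636 -0.1124  0.1756] [ 0.0002 -0.0926  0.1756] [-0.2 -0.2  0. ]
jaw z.1 [(-53.0, -32.3), (-50.0, 24.7), (-40.5, 11.3), (-16.0, -5.0), (-14.0, 5.1), (-3.5, -27.5), (3.0, 11.9), (8.0, 10.9), (13.5, -35.1), (22.0, 32.9)]
pad z.09 [(-16.0, 5.4), (-5.0, -26.8), (2.0, 5.5), (6.5, 20.8), (12.0, -45.1), (20.5, 31.0)]
case .103 [(-2.5, -26.5), (9.0, 28.2), (14.0, -46.8), (22.5, 31.6), (68.5, 19.2), (71.0, -25.3), (80.5, -24.3), (85.5, 31.5), (104.5, -28.0)]
case -30 [(-3.0, -22.5), (3.5, 5.5), (8.5, 19.4), (14.0, -23.5), (22.5, 24.9), (68.0, 20.5), (71.0, -24.2), (80.5, -24.5), (85.5, 31.9), (104.0, -26.5)]
stop .108 [(68.5, 19.1), (71.5, -24.9), (81.5, -23.9), (85.5, 32.3), (104.5, -28.3)]
```

View pics/lt4.png

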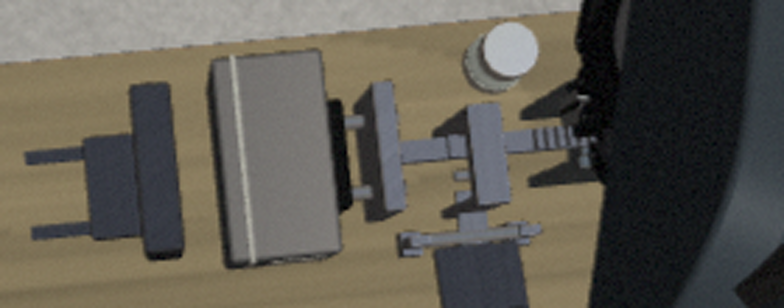

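>>> {"method": "drive_tool", "body": {"motion": [[[0,-0.01,0],[0,0,0],0],[[0.001,-0.018,0],[0,0,0],0],[[0.002,-0.026,0],[0,0,0],0],[[0.002,-0.031,0],[0,0,0],0],[[0.002,-0.033,0],[0,0,0],0],[[0.002,-0.034,0],[0,0,0],0],[[0.002,-0.034,0],[0,0,0],0]]}}

```text
clock: 7.25
tcp_pos: [0.5652, -0.1446, 0.1757]
ee_rot: [179.9, -0.2, 94.3]
contact_force: [1.7, 8.4, 4.2]
width: 0.0
```

```bash
python3 look.py 5
```

```text
7.35 [ 0.5652 -0.1445  0.1757] [-0.0006 -0.1248  0.1757] [0.9 7.8 2.8]
jaw z.1 [(-53.0, -29.1), (-49.5, 21.6), (-43.5, -4.1), (-40.5, 9.6), (-2.5, -4.8), (-0.5, 6.5), (10.5, -25.1), (16.0, 14.3), (21.0, 8.8), (26.5, -34.6), (35.5, 29.4)]
pad z.09 [(-2.0, 5.2), (9.0, -25.6), (14.5, 4.3), (19.5, 20.6), (25.5, -36.8), (34.0, 27.4)]
case .103 [(0.0, 3.7), (11.0, -26.2), (21.5, 27.3), (27.0, -42.4), (36.0, 27.3), (81.5, 18.5), (84.5, -24.1), (94.0, -21.3), (97.5, 30.7), (104.5, -25.6)]
case -30 [(1.5, -3.1), (11.0, -20.9), (16.5, 7.5), (21.0, 15.2), (27.5, -21.3), (31.0, -6.7), (36.0, 23.9), (81.5, 18.8), (84.0, -24.0), (94.0, -22.2), (97.0, 28.0), (104.0, -23.4)]
stop .108 [(82.0, 19.1), (84.5, -24.2), (94.5, -21.8), (97.5, 31.0), (104.5, -25.9)]
```

View pics/ls5.png

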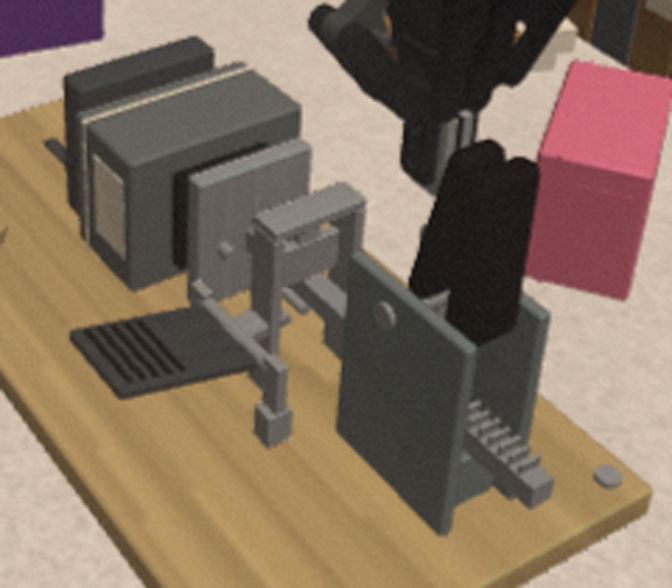

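View pics/lt5.png

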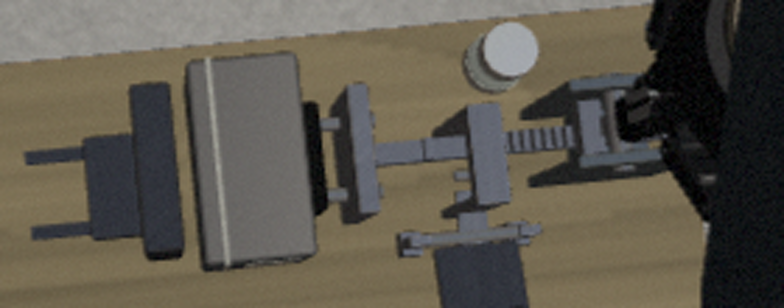

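>>> {"method": "drive_tool", "body": {"motion": [[[0,0.012,0],[0,0,0],0],[[-0.001,0.024,0],[0,0,0],0],[[-0.002,0.034,0],[0,0,0],0],[[-0.002,0.034,0],[0,0,0],0],[[-0.002,0.024,0],[0,0,0],0],[[-0.001,0.018,0],[0,0,0],0],[[-0.001,0.014,0],[0,0,0],0],[[-0.001,0.012,0],[0,0,0],0],[[-0.001,0.012,0],[0,0,0],0]]}}

```text
clock: 8.25
tcp_pos: [0.5644, -0.1335, 0.176]
ee_rot: [179.9, -0.2, 94.3]
contact_force: [-0.2, 7.6, 4.9]
width: 0.0001
```

```bash
python3 look.py 6
```

```text
8.35 [ 0.5644 -0.1335  0.176 ] [-0.0006 -0.1137  0.176 ] [0.2 6.5 4.7]
jaw z.1 [(-53.0, -30.9), (-50.0, 22.7), (-40.5, 10.6), (2.0, -4.4), (4.0, 5.9), (15.0, -26.1), (20.5, 14.6), (24.5, 9.0), (31.5, -32.2)]
pad z.09 [(2.5, 4.0), (13.5, -25.0), (19.0, 5.0), (24.0, 20.2), (30.0, -40.6), (39.0, 28.6)]
case .103 [(5.0, 4.2), (15.5, -26.9), (25.5, 27.0), (31.5, -41.1), (40.5, 29.2), (86.5, 19.7), (89.0, -22.4), (98.5, -21.5), (101.5, 28.1), (104.5, -26.5)]
case -30 [(2.0, -3.3), (6.0, -3.4), (15.5, -22.7), (21.0, 7.7), (25.0, 16.9), (31.5, -21.5), (35.0, -6.6), (41.0, 26.4), (86.5, 19.8), (89.0, -22.5), (98.5, -20.4), (101.5, 27.1), (104.0, -24.6)]
stop .108 [(87.0, 19.2), (89.5, -22.5), (99.0, -22.1), (102.0, 28.7), (104.5, -26.9)]
```

View pics/lt6.png

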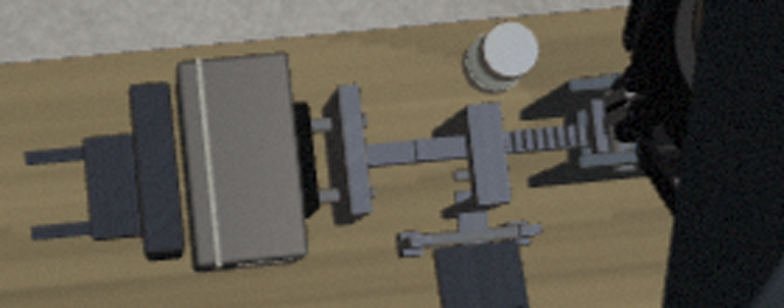

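>>> {"method": "drive_tool", "body": {"motion": [[[0,0.01,0],[0,0,0],0],[[-0.001,0.022,0],[0,0,0],0],[[-0.001,0.022,0],[0,0,0],0],[[-0.001,0.012,0],[0,0,0],0],[[-0.001,0.006,0],[0,0,0],0],[[0,0.003,0],[0,0,0],0],[[0,0,0],[0,0,0],0],[[0,0,0],[0,0,0],0]]}}

```text
clock: 9.15
tcp_pos: [0.5642, -0.1334, 0.176]
ee_rot: [179.9, -0.2, 94.4]
contact_force: [0.6, 7.1, 5.2]
width: -0.0003
```

```bash
python3 look.py 7
```

```text
9.25 [ 0.5642 -0.1333  0.176 ] [-0.0008 -0.1135  0.176 ] [-0.2  6.6  4.7]
jaw z.1 [(-53.0, -30.4), (-50.0, 22.5), (-40.5, 9.8), (6.0, -4.1), (10.0, 6.4), (21.0, -25.2), (26.5, 12.4), (30.0, 12.5), (36.0, -37.6)]
pad z.09 [(4.5, -2.5), (9.0, 4.4), (19.5, -25.0), (25.0, 4.6), (29.0, 21.4), (34.5, -39.8), (44.0, 28.4)]
case .103 [(10.5, 5.3), (21.5, -27.1), (31.0, 26.7), (36.5, -43.5), (45.0, 30.9), (91.0, 19.8), (93.5, -21.3), (103.0, -20.1)]
case -30 [(6.0, -3.3), (9.5, -2.6), (21.0, -22.3), (27.0, 5.9), (30.5, 20.2), (36.0, -27.1), (41.0, -6.7), (45.0, 26.7), (91.0, 20.1), (93.5, -22.4), (103.0, -20.7)]
stop .108 [(91.5, 20.5), (94.0, -22.4), (103.5, -20.1)]
```

View pics/lt7.png

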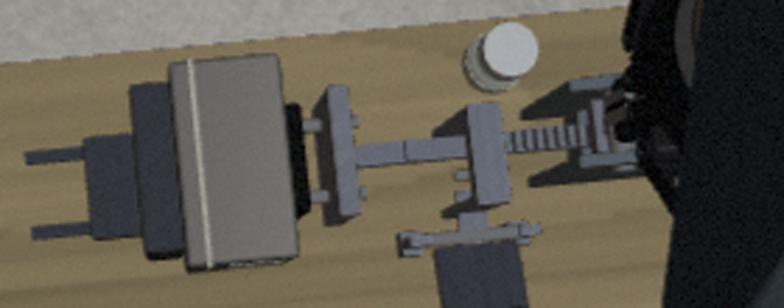

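>>> {"method": "drive_tool", "body": {"motion": [[[0,-0.002,0],[0,0,0],0],[[0,-0.003,0],[0,0,0],0],[[0,-0.003,0],[0,0,0],0]]}}

```text
clock: 9.55
tcp_pos: [0.5643, -0.1354, 0.1761]
ee_rot: [179.9, -0.2, 94.4]
contact_force: [0.6, 8.7, 5.6]
width: -0.0002
```

```bash
python3 look.py 8
```

```text
9.65 [ 0.5643 -0.1354  0.1761] [-0.0008 -0.1156  0.1761] [ 0.6 10.1  5.1]
jaw z.1 [(-53.0, -30.2), (-49.5, 22.3), (-43.0, -3.8), (-40.5, 10.7), (6.0, -4.4), (11.0, 6.6), (22.0, -26.4), (27.5, 10.6), (31.5, 12.6), (35.5, -36.6)]
pad z.09 [(6.5, -2.8), (10.0, 4.7), (20.5, -24.0), (30.5, 22.5), (34.5, -39.9), (44.0, 29.3)]
case .103 [(12.0, 5.4), (22.5, -26.7), (32.0, 27.6), (36.5, -42.9), (45.5, 28.9), (91.0, 19.9), (94.0, -22.1), (103.5, -19.9)]
case -30 [(6.5, -3.1), (9.5, -3.1), (22.5, -21.1), (27.0, 4.7), (32.0, 18.7), (36.0, -26.2), (41.0, -5.9), (45.5, 25.7), (91.0, 20.8), (93.5, -22.7), (103.0, -19.9)]
stop .108 [(91.5, 20.6), (94.0, -23.1), (103.5, -20.1)]
```

>>> {"method": "drive_tool", "body": {"motion": [[[0,-0.002,0],[0,0,0],0],[[0,-0.004,0],[0,0,0],0],[[0,-0.0045,0],[0,0,0],0],[[0,-0.0045,0],[0,0,0],0]]}}

```text
clock: 10.05
tcp_pos: [0.5646, -0.1392, 0.1761]
ee_rot: [179.9, -0.3, 94.3]
contact_force: [0.8, 10.8, 6.5]
width: 0.0
```

```bash
python3 look.py 9
```

```text
10.15 [ 0.5646 -0.1392  0.1762] [-0.0008 -0.1194  0.1762] [ 0.8 11.5  5.2]
jaw z.1 [(-53.0, -29.5), (-49.5, 21.0), (-43.0, -4.8), (-40.5, 10.1), (6.0, -4.2), (13.5, 6.0), (24.5, -25.4), (29.5, 13.0), (33.0, 10.3), (36.0, -35.5)]
pad z.09 [(10.5, -5.4), (12.5, 6.1), (23.0, -25.0), (28.0, 3.9), (32.0, 17.0), (35.0, -37.6), (44.0, 27.7)]
case .103 [(14.5, 5.6), (25.0, -26.1), (33.5, 21.9), (36.5, -41.2), (45.5, 30.4), (91.0, 19.9), (94.0, -22.1), (103.0, -20.2)]
case -30 [(6.5, -3.0), (14.0, 4.6), (24.5, -21.1), (30.0, 6.9), (33.5, 18.2), (36.5, -24.5), (41.5, -5.3), (45.0, 25.6), (91.0, 19.5), (93.5, -21.7), (103.0, -20.2)]
stop .108 [(91.5, 20.3), (94.0, -23.1), (103.5, -20.4)]
```

View pics/lt9.png

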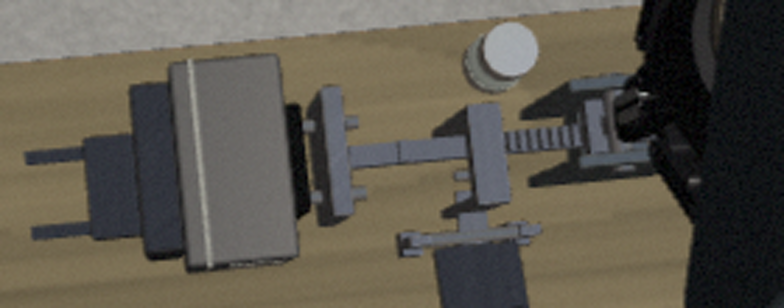

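View pics/ls9.png

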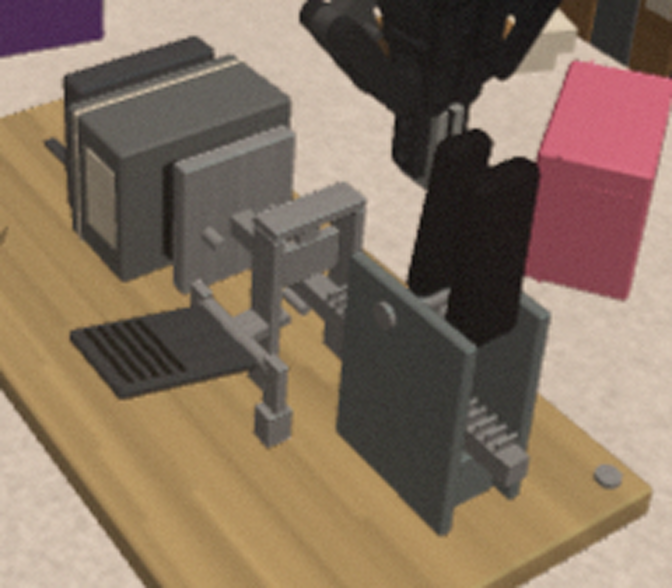

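>>> {"method": "drive_tool", "body": {"motion": [[[0,-0.001,0],[0,0,0],0],[[0,-0.001,0],[0,0,0],0],[[0,-0.001,0],[0,0,0],0],[[0,-0.001,0],[0,0,0],0],[[0,-0.001,0],[0,0,0],0],[[0,-0.001,0],[0,0,0],0]]}}

```text
clock: 10.75
tcp_pos: [0.5646, -0.14, 0.1761]
ee_rot: [179.9, -0.3, 94.4]
contact_force: [1.7, 10.8, 4.7]
width: -0.0002
```

```bash
python3 look.py 10
```

```text
10.85 [ 0.5647 -0.14    0.1761] [-0.0008 -0.1202  0.1761] [ 0.9 11.7  5.6]
jaw z.1 [(-53.0, -28.9), (-49.5, 22.0), (-43.0, -3.5), (-40.5, 8.9), (6.0, -5.4), (14.0, 6.5), (25.0, -25.8), (30.0, 10.4), (33.0, 8.2), (36.0, -33.9)]
pad z.09 [(13.0, 4.8), (24.0, -23.7), (35.0, -38.3), (44.0, 28.4)]
case .103 [(14.5, 5.2), (25.5, -26.1), (34.0, 17.1), (36.5, -38.9), (45.5, 29.2), (91.0, 19.3), (94.0, -21.6), (103.0, -18.9)]
case -30 [(6.5, -4.1), (16.0, -2.8), (25.5, -20.1), (30.0, 6.3), (33.5, 14.9), (36.5, -22.7), (41.0, -5.2), (45.0, 26.4), (91.0, 19.7), (93.5, -21.7), (103.0, -19.6)]
stop .108 [(91.5, 19.8), (94.0, -22.2), (103.5, -18.8)]
```

View pics/lt10.png

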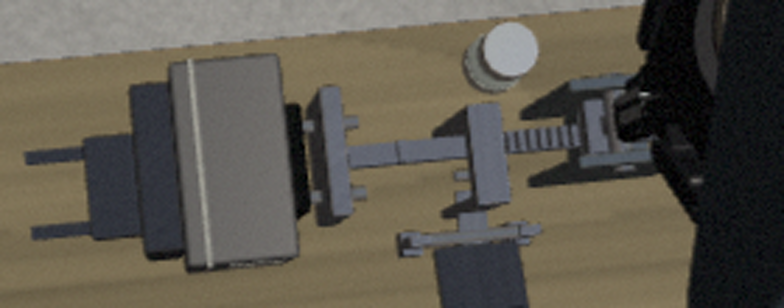

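```bash
python3 -c "
from cell import manip
print(manip.finish_job())"
```

```text
the job is handed in; nothing more can be done
None
```

The case is clamped against the fixed jaw, and I handed the job in at about 10.9 s with the trigger still squeezed. The hand-in gave no verdict, so I can't confirm a pass.

**What I did:** I pressed the pedal to its stop with the closed fingers, and the catch visibly lifted. I then pumped the trigger with two full strokes and one partial. A last partial stroke pressed the pad in, and I held it there.

**Last checks:**
- **Pad:** the gap between the pad and jaw plates had closed by about 5.5–6 mm compared with when the pad was free. This comes from the top camera and is good to about 1 mm.
- **Case:** it did not move during the last three pushes, so it is against the fixed jaw, and it looked upright in the views.
- **Trigger:** the push was steady at about 11–12 N, and the arm was holding still.
- **Bystanders:** the glue jar stayed where it was in the top view. I did not measure the other items, but nothing in view had shifted.

**What did not go cleanly:**
- **Pedal force:** it rose briefly to about 65 N at the stop, because the arm was stiffer than I expected. I eased off to about 31 N. The fingers made that contact, not the arm or gripper body, and it stayed below the 120 N wrist limit.
- **Camera measurement:** the case came out at 56–58 mm along the clamped direction instead of 60. I therefore relied on changes between pictures for the pad instead of absolute positions.

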